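Reset the grinder, fit its bayonet lid and hold it at pulse

ROBOT

A 6-joint arm with a two-finger parallel gripper is mounted at the origin on the work surface. World frame = base frame: x ahead of the robot, y to its left, z up, the work surface at z = 0. Lengths are in m, angles in rad, forces in N, time in s.
With the tool pointing down it reaches from about 0.25 to 0.85 m from the base axis. Payload 12.5 kg.
Tool frame: the origin (TCP) lies between the finger pads; the fingertips stand 8 mm ahead of it and the grasp point (between the pads) lies 11 mm behind it; z points along the fingers, y is the line along which they close (so a half turn about z gives the same grasp; the last joint's range is limited). The gripper opens to 93 mm and grips with 3 to 60 N. Pads are 15 mm wide; open, the fingers measure 128 mm over their backs; the gripper's body (75 mm by 188 mm) begins 65 mm behind the grasp point.
Start: joints at [-1.319, 0.351, 1.652, -0, 1.139, -0.085], TCP at [0.182, -0.519, 0.203] pointing down, gripper open.
Joint ranges: [-2.75, 2.75], [-0.79, 2.1], [0.01, 2.65], [-1.57, 4.71], [0.07, 3.14], [-2.87, 2.87]. Speed limits (rad/s): [2.22, 2.22, 2.79, 3.14, 3.14, 3.14].

INTERFACE

Orientations are given as a unit quaternion [x, y, z, w].
In Python, from workcell import bot, capture gives the robot as it stands (bot), with the cameras as plain functions.
- The arm moves only by the tool inch_along, called after "Call:" by a JSON object that holds its "op" and its "data", one argument or row to a line. Schema: {"type":"object","properties":{"deltas":{"type":"array","items":{"type":"array","items":{"type":"number"},"minItems":4,"maxItems":4},"minItems":1,"maxItems":10},"jaw":{"type":"number"},"force":{"type":"number"},"only":{"type":"string"},"quiet":{"type":"boolean"},"lines":{"type":"string"}},"required":["deltas"],"additionalProperties":false}. deltas is a list of rows, 1 to 10 of them, each of 4 numbers: dx, dy, dz in m, then a turn about the tool's z in rad; each row shifts and turns the commanded pose from where the row before left it, along the tool's axes as they then stand; what a row does not reach is not made up. A row lasts 1/10 s, in which the tool goes at most 0.05 m and 0.15 rad, less where a joint would pass 70% of its speed; a pose out of reach is approached as far as the arm can. jaw is the finger opening in m, set as the call begins (left out keeps the last). The fingers move at their own pace and stop on an object; force is the grip in N (left out, the last holds). Time passes only in rows, so rows that do not move let the fingers close. The tool returns the time, the measured TCP pose, the force, the opening and the grip force at its end. only (a regular expression) keeps the lines of the reply that match it, lines (a string "A,B") keeps lines A to B, and quiet returns only ok. Input that does not fit is refused with a message, and nothing moves.
- bot.get_obs(): the state, without advancing time (a new reading comes with each control period).
- capture(name): name is "scene" or "top" or "wrist"; returns a dict with "pixels" (384x512x3 uint8, blue, green, red), "intrinsics" (3x3 intrinsics, pixels), "extrinsics" (4x4, takes a point from camera to world coordinates). Camera axes: x right, y down, z forward; pixel columns grow to the right and rows downward; lengths in m; the calibration is good to about 2 mm. A picture is of the moment at which its call begins. There is no depth.
- bot.job_done(): hands the job in; it is judged then, once.
The state is a dict: "time": time; "joint_positions": joint angles; "joint_velocities": joint speeds; "joint_torque": joint torques, N m; "ee_pos": TCP position; "ee_rot": TCP orientation; "wrist_force": force on the tool from outside, world axes, zero at the start; "torque": the same for the moment, N m; "finger_gap": finger opening in m; "finger_force": force on a finger pad.
Only numpy, scipy, OpenCV 4.12 (cv2) and the standard library are available. Lean on these libraries where they do the work, as an engineer would, in place of code of your own. Each camera call takes 0.05 s, during which the arm holds its last target. There are 200 camera calls.

TASK

Take the steel pick from its wooden stand by the head and push the small recessed reset button on the grinder's foot down with its tip, then put the pick back in its stand. Next drop the grinder's lid fully home with its lugs through the two notches and turn it clockwise, against the spring, to the pulse position halfway (45 degrees) to the lock, never on to the lock. Finish holding it gripped there, because the spring turns it back if you let go, and leave the jar, tin and mug alone.

Things in the scene. Friction and masses are not known exactly. Their poses are not given: they have to be found in the camera images.
- grinder: coffee grinder base, fixed: upright steel drum 108 mm across, 105 mm high, open on top, with a black motor foot (70 x 70 mm, 55 mm high) on its +x side. Origin on the drum's axis at counter level, z up. Black ticks on the drum's rim and side: short ones mark open (in line with x) and lock (90 degrees clockwise from above), long ones pulse (45 degrees clockwise)
- rim (a point): centre of the drum's mouth, at rim height (105 mm up); axes as the grinder's. Here sits an aluminium collar, bore 77 mm (2.5 mm play round the lid's plug), flush with the rim, 6 mm thick, with two notches centred on the grinder's +x and -x (each 16 degrees either side); the channel below is 92 mm across. A wall stops counter-clockwise turning
- button_top (a point): centre of the top of the reset button, a grey 12 mm disc at the bottom of a 18 mm square well in the motor foot, 88 mm from the drum's axis on its +x side; the button's top lies 4 mm below the foot's top face (51 mm above the counter)
- reset_button (a joint): travel of the reset button, 0 = up, 0.004 m = fully down; spring, 1.5 N to start and 5 N at the bottom; it comes up again when released
- lid: the grinder's lid, loose, about 180 g, right way up on the counter. Origin at the centre of the plug's underside, z up. Grey plug 72 mm across, 14 mm high, with two lugs on the lid's +x and -x (12 mm wide, reaching 43 mm from the axis, 1 to 6 mm above the origin); aluminium flange 100 mm across, 14 to 20 mm above the origin. A half turn makes it the same lid
- lid_bar (a point): middle of the lid's upright black finger bar, 35 mm above the lid's origin: 94 mm long along the lid's x, 16 mm wide (y), 20 to 50 mm above the origin. To enter, the lid's x must be in line with the grinder's x, either way round. Fully home, the flange lies on the grinder's rim and the lid's origin is 91 mm above the grinder's
- pulse_ring (a joint): sprung ring in the channel that the lugs push: angle clockwise from above, 0 to 1.4 rad. The lugs meet it once the lid has turned about 9 degrees; from there it follows the lid: 0.63 rad is pulse (lid at 45 degrees), 1.4 rad the lock (lid at about 90). Spring torque 0.09 N m at 0, 0.16 N m at pulse; no bump is felt before the lock
- stand: wooden block 70 x 70 x 75 mm, fixed, with a 14 mm hole 70 mm deep down its middle. Origin under its centre, at counter level, z up
- pick: steel pick standing upright in the stand, loose, 50 g: round shaft 8 mm across and 65 mm long, blunt tapered tip 4 mm across, and a wooden head 18 mm square and 45 mm high. Origin at the tip, z up along the shaft; the head's shoulder (65 mm above the tip) rests on the stand's top, so the tip is then 10 mm above the counter
- pick_head (a point): middle of the pick's head, 87.5 mm above its tip; x and y axes are square to the head's faces
- jar: bystander: closed glass jar, 70 mm across, 100 mm high; origin under its centre
- tin: bystander: plain metal tin, 60 mm across, 75 mm high; origin under its centre
- mug: bystander: white mug, 76 mm across, 85 mm high; origin under its centre

How it is judged:
By the outcome, as a careful person would: the job done as asked, in the order asked, and still so for the second after the job is handed in, while the arm keeps its last pose, push and grip.
It also fails if it takes over 62 s, if anything falls off the work surface, if the arm or the gripper's body presses on something with over 40 N, if the wrist force passes 120 N, or if a joint passes its speed limit or range.

## Working session

There is one attempt and no reset: what is moved stays moved. The work goes in short steps, Python scripts to look and compute and a tool call to move; the robot and the scene stay as the last step left them, time stands still between calls to the robot, and variables do not carry over. Pictures are saved under pics/ and viewed, at most 10 in all, crops included, and the job is handed in when it is done.

```bash
ls; mkdir -p pics; python3 - <<'E'
from workcell import bot, capture
import cv2,numpy as np
o=bot.get_obs();print({k:np.round(v,4) for k,v in o.items()})
for n in("top","scene"):
    c=capture(n);cv2.imwrite(f"pics/{n}0.png",c["pixels"]);print(n,c["intrinsics"].tolist(),np.round(c["extrinsics"],4).tolist())
E
```

```text
pics
workcell.py
{'time': np.float64(0.0), 'joint_positions': array([-1.3186,  0.3512,  1.6525, -0.    ,  1.1391, -0.0846]), 'joint_velocities': array([ 0.0002,  0.0006, -0.0002,  0.0022,  0.0003, -0.0006]), 'joint_torque': array([-8.00000e-04, -4.97321e+01, -2.85256e+01,  6.99000e-02,
        2.58000e-02, -1.00000e-04]), 'ee_pos': array([ 0.1817, -0.5187,  0.2024]), 'ee_rot': array([ 9.859e-01,  1.676e-01, -1.000e-04, -6.000e-04]), 'wrist_force': array([0.7855, 0.2574, 0.5446]), 'torque': array([0.0208, 0.0327, 0.0054]), 'finger_force': np.float64(0.0), 'finger_gap': np.float64(0.093)}
top [[348.73930512285597, 0.0, 252.1994381191089], [0.0, 348.73930512285597, 192.6677942791308], [0.0, 0.0, 1.0]] [[0.0061, -0.9849, 0.1732, 0.5277], [-0.9997, -0.0017, 0.0251, -0.0142], [-0.0244, -0.1733, -0.9846, 0.8521], [0.0, 0.0, 0.0, 1.0]]
scene [[441.1367103739005, 0.0, 266.4625038286509], [0.0, 441.1367103739005, 192.2384487233502], [0.0, 0.0, 1.0]] [[0.7985, 0.3295, -0.5038, 1.2088], [0.6016, -0.4076, 0.6869, -0.7797], [0.021, -0.8516, -0.5237, 0.693], [0.0, 0.0, 0.0, 1.0]]
```

View pics/top0.png

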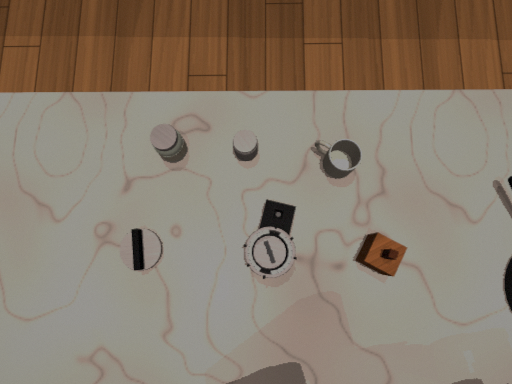

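View pics/scene0.png

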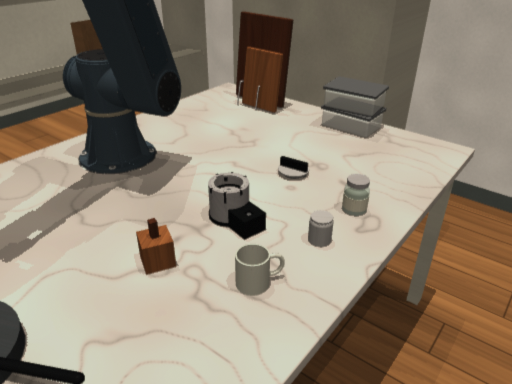

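Top view: grinder drum ~(270,251), foot ~(278,215), lid ~(145,249) with bar (138,249), stand ~(383,254), pick head ~(390,253). Bystanders are at (167,140), (245,145) and (341,158). Next: coarse positions.

```bash
cat > h.py <<'E'
import cv2,numpy as np
from workcell import bot, capture
from scipy.spatial.transform import Rotation as R
def ray(c,p,z):
    E=c["extrinsics"];p=np.atleast_2d(np.asarray(p,float))
    d=np.c_[p,np.ones(len(p))]@np.linalg.inv(c["intrinsics"]).T@E[:3,:3].T
    t=(z-E[2,3])/d[:,2:];return (E[:3,3]+t*d)[:,:2]
def proj(c,P):
    E=c["extrinsics"];q=(np.atleast_2d(P)-E[:3,3])@E[:3,:3]@c["intrinsics"].T
    return q[:,:2]/q[:,2:]
def blobs(m,amin=50):
    cs,_=cv2.findContours(m.astype(np.uint8)*255,cv2.RETR_EXTERNAL,cv2.CHAIN_APPROX_NONE)
    return sorted([k for k in cs if cv2.contourArea(k)>amin],key=cv2.contourArea,reverse=True)
def mrect(c,k,z):  # min-area rectangle of a contour cast on plane z: centre, size, angle of long side
    w=(ray(c,k[:,0,:],z)*1000).astype(np.float32);(a,s,g)=cv2.minAreaRect(w)
    if s[0]<s[1]: s=(s[1],s[0]);g+=90
    return np.round(a,1),np.round(s,1),round((g+90)%180-90,1)
def totool(v,o=None):
    o=o or bot.get_obs();return R.from_quat(o["ee_rot"]).inv().apply(v)
E
python3 - <<'E'
from h import *
c=capture("top");im=c["pixels"].astype(int);hsv=cv2.cvtColor(c["pixels"],cv2.COLOR_BGR2HSV).astype(int)
dark=im.max(2)<45
for k in blobs(dark,30):
    x,y,w,h=cv2.boundingRect(k)
    if y>170 and y<300 and x<420: print("dark",(x,y,w,h),[mrect(c,k,z) for z in(.05,.055)])
wood=(hsv[...,1]>120)&(np.indices(im.shape[:2])[0]>180)&(hsv[...,2]>90)
for k in blobs(wood,60): print("wood",cv2.boundingRect(k),mrect(c,k,.075))
for n,p,z in(("rim",(270,251),.105),("btn",(278,215),.051),("head",(390,253),.12),("lid",(145,249),.02),("stand",(384,254),.075),("jar",(165,133),.1),("tin",(245,139),.075),("mug",(344,154),.085)):print(n,ray(c,p,z).round(4))
E
```

```text
dark (260, 200, 35, 34) [(array([612.6, -51.4]), array([67.5, 64.8]), 76.5), (array([612.1, -51.2]), array([67.1, 64.3]), 76.5)]
dark (132, 229, 12, 41) [(array([537.6, 268.6]), array([91.5, 22.2]), 7.0), (array([537.6, 266.8]), array([90.9, 22.1]), 7.0)]
dark (356, 234, 32, 41) [(array([ 523.8, -255.7]), array([92.5, 57.4]), 13.8), (array([ 523.8, -254.2]), array([91.9, 57. ]), 13.8)]
dark (261, 231, 27, 43) [(array([529.7, -47.5]), array([94.6, 49.4]), -13.8), (array([529.7, -47.3]), array([94. , 49.1]), -13.8)]
dark (381, 250, 12, 9) [(array([ 529.5, -295.7]), array([24.1, 17.7]), -89.7), (array([ 529.5, -293.9]), array([24. , 17.6]), -89.7)]
wood (365, 233, 42, 43) (array([ 529.6, -284.7]), array([69.7, 68.7]), -28.7)
rim [[ 0.5341 -0.0334]]
btn [[ 0.6165 -0.0535]]
head [[ 0.5314 -0.2788]]
lid [[0.5378 0.2608]]
stand [[ 0.5294 -0.282 ]]
jar [[0.7973 0.2041]]
tin [[0.7912 0.0232]]
mug [[ 0.7518 -0.2019]]
```

Call:
{"op": "inch_along", "data": {
  "deltas": [
    [0.04,-0.012,-0.008,0],
    [0.04,-0.012,-0.008,0],
    [0.04,-0.012,-0.008,0],
    [0.04,-0.012,-0.008,0],
    [0.04,-0.012,-0.008,0],
    [0.04,-0.012,-0.008,0],
    [0.04,-0.012,-0.008,0],
    [0.04,-0.012,-0.008,0],
    [0.03,-0.01,-0.008,0],
    [0,0,0,0]
  ]
}}

```text
time: 1.15
ee_pos: [0.4796, -0.3013, 0.2756]
ee_rot: [0.986, 0.169, 0.001, 0.0]
wrist_force: [0.0, -0.5, -0.1]
finger_gap: 0.0929
finger_force: 0.0
```

```bash
python3 - <<'E'
from h import *
c=capture("wrist");cv2.imwrite("pics/w1.png",c["pixels"]);print(np.round(c["extrinsics"],4).tolist(),bot.get_obs()["time"],c["intrinsics"][0,0])
E
```

```text
[[0.3336, -0.9156, -0.2245, 0.5417], [-0.9427, -0.3238, -0.0802, -0.2795], [0.0008, 0.2384, -0.9712, 0.4581], [0.0, 0.0, 0.0, 1.0]] 1.2 278.996088038166
```

View pics/w1.png

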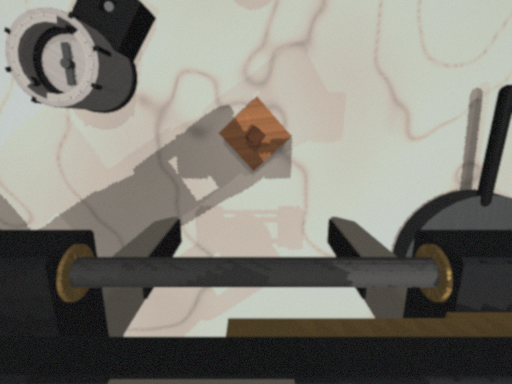

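Wrist view: the stand is centred at ~(255,134) with the dark head on it at (255,138). The grinder is at upper left: mouth (55,60), button ~(108,7). I'll enlarge the stand.

```bash
python3 - <<'E'
from h import *
c=capture("wrist");im=c["pixels"];hsv=cv2.cvtColor(im,cv2.COLOR_BGR2HSV).astype(int)
a=cv2.resize(im[90:180,210:300],None,fx=6,fy=6,interpolation=cv2.INTER_CUBIC);b=cv2.resize(im[0:115,0:160],None,fx=4,fy=4,interpolation=cv2.INTER_CUBIC)
o=np.zeros((540,740,3),np.uint8)
cv2.imwrite("pics/w1crop.png",cv2.resize(im[0:180,0:300],None,fx=2.66,fy=2.66,interpolation=cv2.INTER_CUBIC));cv2.imwrite("pics/w1s.png",a)
m=(hsv[...,1]>100);m[:85]=0;m[185:]=0
for k in blobs(m,300):print(cv2.boundingRect(k),mrect(c,k,.075))
E
```

```text
(219, 96, 71, 72) (array([ 528.7, -285.4]), array([69.1, 68.7]), 62.1)
```

View pics/w1s.png

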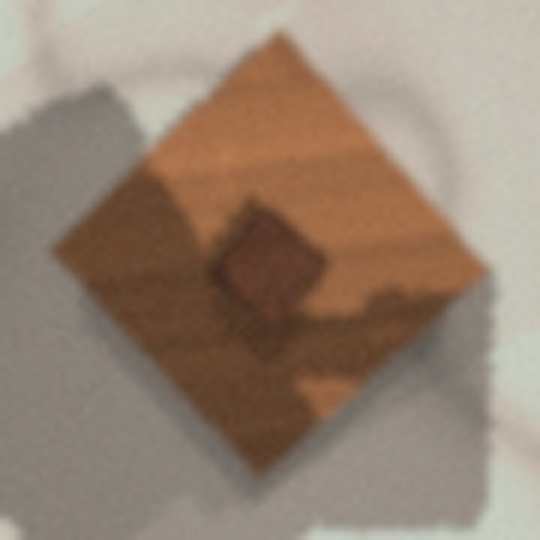

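```bash
python3 - <<'E'
from h import *
c=capture("wrist")
q=np.array([(255,197),(327,262),(294,320),(222,265)])/6+(210,90)
w=ray(c,q,.12)*1000;print(w.round(1),w.mean(0))
d=np.diff(np.r_[w,w[:1]],axis=0);print(np.hypot(*d.T).round(1),(np.degrees(np.arctan2(d[:,1],d[:,0]))%90).round(1))
t=capture("top");print("pred in top of this",proj(t,[*w.mean(0)/1000,.12]),"stand",proj(t,[.5292,-.285,.075]))
# grinder in wrist view
im=c["pixels"];cr=cv2.resize(im[0:115,0:160],None,fx=5,fy=5,interpolation=cv2.INTER_CUBIC);cv2.imwrite("pics/g1.png",cr)
o=bot.get_obs();print(o["ee_pos"].round(4),R.from_quat(o["ee_rot"]).as_matrix().round(3).tolist())
E
```

```text
[[ 539.1 -279.6]
 [ 532.1 -297.1]
 [ 519.3 -294.7]
 [ 524.6 -277.7]] [ 528.76428816 -287.29138292]
[18.9 13.  17.8 14.6] [68.1 79.6 72.4 82.7]
pred in top of this [[394.29114959 254.33660514]] stand [[385.42027214 254.10958925]]
[ 0.4763 -0.3038  0.2745] [[0.944, 0.33, -0.001], [0.33, -0.944, 0.0], [-0.001, -0.001, -1.0]]
```

View pics/g1.png

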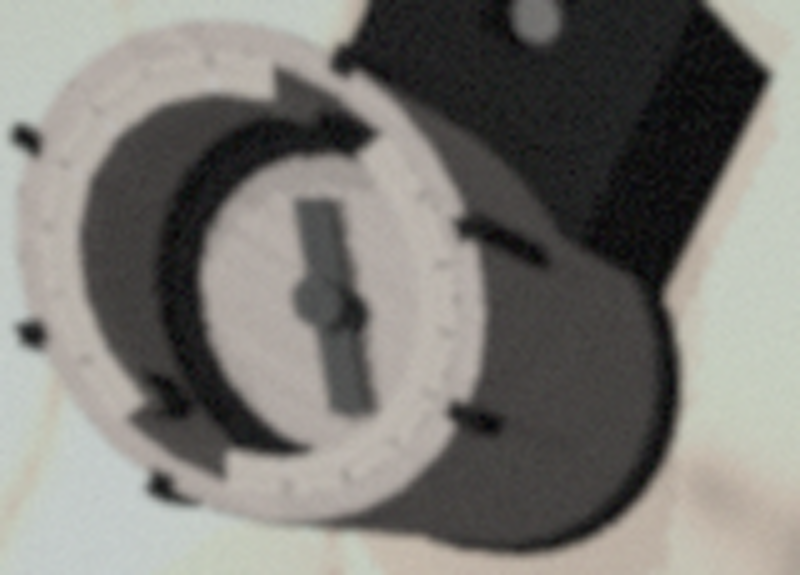

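Grinder crop: button ~(535,18) → image px (107,3.6), rim ring centred ~(252,270), and notches at top right and bottom left. I'll approach the pick.

Call:
{"op": "inch_along", "data": {
  "deltas": [
    [0.028,0,0.03,0.15],
    [0.0,0.0,0,0.15],
    [0,0,0,0.15],
    [0,0,0,0.15],
    [0,0,0.0,0]
  ]
}}

```text
time: 1.85
ee_pos: [0.5026, -0.2949, 0.2446]
ee_rot: [0.991, -0.133, -0.0, -0.0]
wrist_force: [-0.1, -0.1, -0.0]
finger_gap: 0.093
finger_force: 0.0
```

```bash
python3 - <<'E'
from h import *
o=bot.get_obs();print(o["ee_pos"].round(4),R.from_quat(o["ee_rot"]).as_euler("xyz",degrees=True).round(1));print(totool(np.array([.529,-.2865,.13])-o["ee_pos"]).round(4))
c=capture("wrist");im=c["pixels"];print(proj(c,[[.529,-.2865,.12],[.5343,-.0334,.105],[.529,-.285,.075]]).round(1))
p=proj(c,[.529,-.2865,.12])[0].astype(int)
x0,y0=p-50;cv2.imwrite("pics/w2.png",cv2.resize(im[max(y0,0):y0+100,x0:x0+100],None,fx=5,fy=5,interpolation=cv2.INTER_CUBIC));print(x0,y0)
E
```

```text
[ 0.5026 -0.2949  0.2446] [-180.     0.   -15.3]
[ 0.0233 -0.0151  0.1146]
[[240.3 163.1]
 [ 38.7 212.1]
 [240.8 158.4]]
190 113
```

View pics/w2.png

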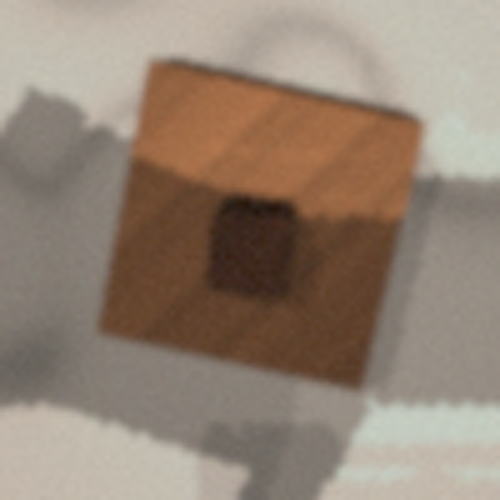

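The head sits at (252,252) in the crop, i.e. px (240.4,163.5), as predicted, and it is square to the tool. Descending.

Call:
{"op": "inch_along", "data": {
  "deltas": [
    [0.0117,-0.0076,0.03,0],
    [0.0116,-0.0075,0.03,0],
    [0,0,0.03,0],
    [0,0,0.03,0],
    [0,0,0.02,0],
    [0,0,0.0165,0],
    [0,0,0,0]
  ]
}}

```text
time: 2.6
ee_pos: [0.5284, -0.2853, 0.0863]
ee_rot: [0.992, -0.13, -0.002, -0.001]
wrist_force: [-0.6, 0.3, -0.2]
finger_gap: 0.0931
finger_force: 0.0
```

Call:
{"op": "inch_along", "data": {
  "deltas": [
    [0,0,0,0],
    [0,0,0,0],
    [0,0,0,0],
    [0,0,0,0],
    [0,0,0,0],
    [0,0,0,0],
    [0,0,0,0]
  ],
  "jaw": 0,
  "force": 25
}}

```text
time: 3.3
ee_pos: [0.53, -0.2856, 0.0885]
ee_rot: [0.991, -0.131, 0.0, 0.0]
wrist_force: [0.3, -0.2, -0.2]
finger_gap: 0.0413
finger_force: 0.0
```

Call:
{"op": "inch_along", "data": {
  "deltas": [
    [0,0,0,0],
    [0,0,0,0],
    [0,0,0,0],
    [0,0,0,0],
    [0,0,0,0],
    [0,0,0,0]
  ],
  "jaw": 0,
  "force": 25
}}

```text
time: 3.9
ee_pos: [0.5299, -0.2856, 0.0884]
ee_rot: [0.991, -0.131, -0.0, -0.0]
wrist_force: [0.5, -0.1, -1.0]
finger_gap: 0.0181
finger_force: 24.6
```

Call:
{"op": "inch_along", "data": {
  "deltas": [
    [0,0,-0.03,0],
    [0,0,-0.04,0],
    [0,0,-0.04,0],
    [-0.003,-0.04,0,0],
    [-0.003,-0.043,0,0],
    [-0.004,-0.042,0,0],
    [-0.004,-0.042,0,0],
    [0,0,0,0]
  ]
}}

```text
time: 4.7
ee_pos: [0.5603, -0.1167, 0.1985]
ee_rot: [0.992, -0.129, -0.0, -0.0]
wrist_force: [-0.6, -0.5, -0.4]
finger_gap: 0.0178
finger_force: 24.6
```

```bash
python3 - <<'E'
from h import *
c=capture("wrist");im=c["pixels"];cv2.imwrite("pics/w3.png",im)
o=bot.get_obs();print(o["ee_pos"].round(4),proj(c,[[.6165,-.0535,.051],[.534,-.0334,.105],[*o["ee_pos"][:2],o["ee_pos"][2]-.0784]]).round(1),o["time"])
E
```

```text
[ 0.5601 -0.1188  0.1985] [[189.6 147.7]
 [184.2 233.1]
 [256.1 193.4]] 4.75
```

View pics/w3.png

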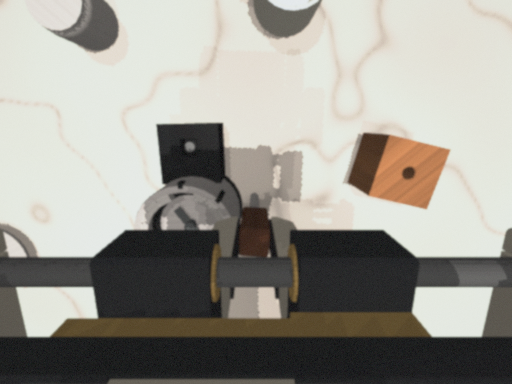

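Button (190,147) matches the prediction (189.6,147.7). The stand's hole is at (408,173). Refining both in code.

```bash
python3 - <<'E'
from h import *
c=capture("wrist");g=cv2.cvtColor(c["pixels"],cv2.COLOR_BGR2GRAY).astype(int)
s=g[137:158,179:201];m=s>60
ys,xs=np.nonzero(m);p=(xs.mean()+179,ys.mean()+137);print("btn",p,m.sum(),ray(c,p,.051)*1000)
d=(g<45);d[:115]=0;d[175:]=0;d[:,:145]=0;d[:,235:]=0
k=blobs(d,300)[0];print("foot",cv2.boundingRect(k))
# foot top edge line (far +x edge) and side edges
q=k[:,0,:];x,y,w,h=cv2.boundingRect(k)
for nm,sel in(("far",(q[:,1]<y+4)&(q[:,0]>x+8)&(q[:,0]<x+w-8)),("L",(q[:,0]<x+6)&(q[:,1]>y+8)&(q[:,1]<y+45)),("R",(q[:,0]>x+w-6)&(q[:,1]>y+8)&(q[:,1]<y+45))):
    W=(ray(c,q[sel],.055)*1000).astype(np.float32)
    if len(W)<5: print(nm,len(W));continue
    vx,vy,a,b=cv2.fitLine(W,cv2.DIST_HUBER,0,.01,.01).ravel();print(nm,round(float(np.degrees(np.arctan2(vy,vx))),1),round(float(a),1),round(float(b),1))
s=g[160:188,395:422];ys,xs=np.nonzero(s<60);p=(xs.mean()+395,ys.mean()+160);print("hole",p,len(xs),ray(c,p,.075)*1000)
o=bot.get_obs();print(o["ee_pos"],totool(np.array([.6165,-.0535,.2])-o["ee_pos"]).round(4))
E
```

```text
btn (np.float64(187.64285714285714), np.float64(146.41836734693877)) 98 [[618.38315679 -54.06360191]]
foot (158, 125, 65, 50)
far 76.5 642.2 -50.5
L -19.5 624.4 -23.2
R -13.3 598.7 -89.0
hole (np.float64(406.5777777777778), np.float64(171.62222222222223)) 45 [[ 529.9508766  -286.13134052]]
[ 0.55991393 -0.12023357  0.1984442 ] [ 0.0374 -0.0791 -0.0016]
```

Call:
{"op": "inch_along", "data": {
  "deltas": [
    [0.019,-0.0395,0,0],
    [0.0193,-0.0396,0.0,0],
    [0,0,0.03,0],
    [0,0,0.02,0],
    [0,0,0,0],
    [0,0,0,0]
  ]
}}

```text
time: 5.4
ee_pos: [0.6175, -0.0555, 0.1489]
ee_rot: [0.991, -0.132, -0.0, 0.0]
wrist_force: [-0.6, -0.1, -0.1]
finger_gap: 0.0184
finger_force: 24.6
```

```bash
python3 - <<'E'
from h import *
o=bot.get_obs();print(o["ee_pos"],totool(np.array([.6175,-.0538,.1254])-o["ee_pos"]).round(4))
E
```

```text
[ 0.61752813 -0.05547587  0.14888109] [-0.0005 -0.0016  0.0235]
```

Call:
{"op": "inch_along", "data": {
  "deltas": [
    [0,-0.0016,0.01,0],
    [0,0,0.008,0],
    [0,0,0.004,0],
    [0,0,0.0015,0],
    [0,0,0,0]
  ]
}}

```text
time: 5.9
ee_pos: [0.6183, -0.0529, 0.1254]
ee_rot: [0.991, -0.131, 0.001, 0.0]
wrist_force: [0.1, -0.8, 3.5]
finger_gap: 0.018
finger_force: 24.6
```

Call:
{"op": "inch_along", "data": {
  "deltas": [
    [0,0,0.0015,0],
    [0,0,0,0]
  ]
}}

```text
time: 6.1
ee_pos: [0.6188, -0.0529, 0.1248]
ee_rot: [0.991, -0.131, 0.001, 0.0]
wrist_force: [0.1, -0.6, 8.6]
finger_gap: 0.0184
finger_force: 24.6
```

Bottomed: 8.6 N against a 5 N spring, with the tip at 46.5 mm. Returning the pick.

Call:
{"op": "inch_along", "data": {
  "deltas": [
    [0,0,-0.025,0],
    [0,0,-0.04,0],
    [-0.004,0.04,-0.01,0],
    [-0.004,0.04,0,0],
    [-0.004,0.04,0,0],
    [-0.004,0.04,0,0],
    [-0.004,0.04,0,0],
    [-0.005,0.047,0,0],
    [0,0,0,0],
    [0,0,0,0]
  ]
}}

```text
time: 7.1
ee_pos: [0.529, -0.2852, 0.1982]
ee_rot: [0.991, -0.132, -0.0, -0.0]
wrist_force: [0.0, 0.2, -0.2]
finger_gap: 0.0181
finger_force: 24.6
```

```bash
python3 - <<'E'
from h import *
o=bot.get_obs();print(o["ee_pos"],totool(np.array([.5299,-.2858,.0884])-o["ee_pos"]).round(4))
c=capture("wrist");print(proj(c,[*o["ee_pos"][:2],o["ee_pos"][2]-.0784]).round(1),proj(c,[.5299,-.2858,.075]))
E
```

```text
[ 0.52897976 -0.28521136  0.19818692] [0.0011 0.0004 0.1098]
[[253.9 193.7]] [[254.21655671 182.99280613]]
```

Call:
{"op": "inch_along", "data": {
  "deltas": [
    [0.001,0,0.025,0],
    [0,0,0.02,0],
    [0,0,0.02,0],
    [0,0,0.02,0],
    [0,0,0.017,0],
    [0,0,0.007,0],
    [0,0,0,0],
    [0,0,0,0]
  ]
}}

```text
time: 7.95
ee_pos: [0.531, -0.2844, 0.0899]
ee_rot: [0.991, -0.131, 0.0, 0.0]
wrist_force: [0.3, 0.9, -0.2]
finger_gap: 0.0179
finger_force: 25.0
```

Call:
{"op": "inch_along", "data": {
  "deltas": [
    [0,0,0.001,0],
    [0,0,0,0],
    [0,0,0,0],
    [0,0,0,0],
    [0,0,0,0],
    [0,0,0,0]
  ],
  "jaw": 0.093
}}

```text
time: 8.55
ee_pos: [0.5304, -0.285, 0.0885]
ee_rot: [0.991, -0.131, 0.0, 0.0]
wrist_force: [0.0, 0.5, -0.6]
finger_gap: 0.0613
finger_force: 0.0
```

Call:
{"op": "inch_along", "data": {
  "deltas": [
    [0,0,-0.01,0],
    [0,0,-0.03,0],
    [0,0,-0.04,0],
    [0,0,-0.04,0],
    [-0.01,-0.03,-0.02,0],
    [-0.01,-0.03,0,0],
    [0,0,0,0]
  ]
}}

```text
time: 9.25
ee_pos: [0.5268, -0.2194, 0.2301]
ee_rot: [0.991, -0.13, 0.001, 0.0]
wrist_force: [0.4, 0.7, 0.8]
finger_gap: 0.0934
finger_force: 0.0
```

```bash
python3 - <<'E'
from h import *
c=capture("wrist");im=c["pixels"];p=proj(c,[.53,-.286,.12])[0].round(0).astype(int);print(p)
cv2.imwrite("pics/w4.png",im)
t=capture("top");print(bot.get_obs()["ee_pos"])
E
```

```text
[314 168]
[ 0.52679789 -0.22175911  0.22907015]
```

View pics/w4.png

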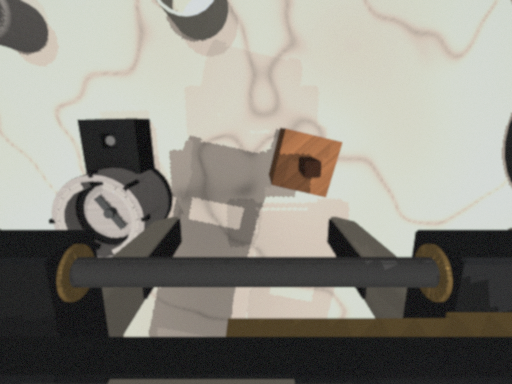

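The pick is back: its head is at (312,167), predicted (314,168). Now looking at the grinder from above.

Call:
{"op": "inch_along", "data": {
  "deltas": [
    [-0.023,-0.035,-0.005,0],
    [-0.023,-0.035,-0.005,0],
    [-0.023,-0.035,-0.005,0],
    [-0.023,-0.035,-0.005,0],
    [-0.024,-0.035,0,0],
    [0,0,0,0],
    [0,0,0,0]
  ]
}}

```text
time: 10.05
ee_pos: [0.4606, -0.023, 0.2486]
ee_rot: [0.991, -0.131, 0.0, 0.0]
wrist_force: [0.7, -0.1, -0.1]
finger_gap: 0.0931
finger_force: 0.0
```

```bash
python3 - <<'E'
from h import *
c=capture("wrist");im=c["pixels"];cv2.imwrite("pics/w5.png",im[:240]);g=cv2.cvtColor(im,cv2.COLOR_BGR2GRAY).astype(int)
print(bot.get_obs()["ee_pos"],proj(c,[[.533,-.0333,.105],[.6178,-.0538,.051],[.533+.054,-.0333,.105]]).round(1))
E
```

```text
[ 0.46073558 -0.02359985  0.24849182] [[246.  117.3]
 [244.9  45.6]
 [232.7  67.6]]
```

View pics/w5.png

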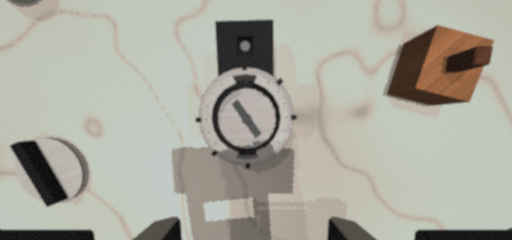

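Clear view: rim centre ~(246,117), notches at (244,76) and (248,152), button (245,46), lid bar ~(40,173). Fitting now.

```bash
python3 - <<'E'
from h import *
from scipy.optimize import least_squares
c=capture("wrist");im=c["pixels"];g=cv2.cvtColor(im,cv2.COLOR_BGR2GRAY).astype(int)
for th in(60,80,100):
    m=g<th;m[:72]=0;m[162:]=0;m[:,:205]=0;m[:,287:]=0
    ks=blobs(m,150)
    k=max(ks,key=lambda k:-abs(cv2.boundingRect(k)[0]-212)+cv2.contourArea(k)/50)
    W=ray(c,k[:,0,:]+0.,.105)*1000
    r0=np.hypot(*(W-[533,-33.3]).T);s=(r0>33)&(r0<42)
    f=least_squares(lambda p:np.hypot(W[s,0]-p[0],W[s,1]-p[1])-p[2],[533,-33,38.5],loss="soft_l1")
    d=W-f.x[:2];r=np.hypot(*d.T);a=np.degrees(np.arctan2(d[:,1],d[:,0]));n=r>42
    print(th,cv2.boundingRect(k),f.x.round(1),s.sum(),"notch",[ (round(float(np.mean((a[n&q]+(0 if i==0 else 0)))),1),int((n&q).sum())) for i,q in enumerate((abs(a)<60,(a>120),(a<-120)))])
s=g[36:56,235:255];ys,xs=np.nonzero(s>60);print("btn",xs.mean()+235,ys.mean()+36,len(xs),ray(c,(xs.mean()+235,ys.mean()+36),.051)*1000)
m=g<45;m[:18]=0;m[66:]=0;m[:,:205]=0;m[:,290:]=0;k=blobs(m,300)[0];print("foot",mrect(c,k,.055))
m=g<50;m[:130]=0;m[215:]=0;m[:,90:]=0;m[:,:3]=0
for k in blobs(m,100):print("bar",cv2.boundingRect(k),mrect(c,k,.05))
E
```

```text
60 (213, 77, 66, 79) [532.6 -32.9  36.9] 187 notch [(-15.3, 3), (165.0, 4), (nan, 0)]
80 (212, 76, 67, 83) [532.3 -32.8  37.3] 169 notch [(-12.7, 25), (165.1, 22), (nan, 0)]
100 (212, 75, 67, 85) [532.2 -32.8  37.7] 168 notch [(-13.3, 26), (163.6, 22), (-178.0, 4)]
btn 244.16842105263157 45.90526315789474 95 [[617.75735936 -53.54110204]]
foot (array([619.1, -53.5]), array([65.2, 48.1]), 74.9)
bar (12, 142, 55, 63) (array([538.1, 262.7]), array([89.8, 32.4]), 6.6)
  return _methods._mean(a, axis=axis, dtype=dtype,
  ret = ret.dtype.type(ret / rcount)
```

Call:
{"op": "inch_along", "data": {
  "deltas": [
    [-0.01,-0.042,0,0],
    [-0.01,-0.042,0,0],
    [-0.01,-0.042,0,0],
    [-0.01,-0.042,0,0],
    [-0.01,-0.042,0,0],
    [-0.01,-0.042,0,0],
    [-0.01,-0.044,0,0],
    [0,0,0,-0.13],
    [0,0,0,-0.13],
    [0,0,0,-0.122]
  ]
}}

```text
time: 11.15
ee_pos: [0.4707, 0.2806, 0.2478]
ee_rot: [0.998, 0.061, -0.0, 0.0]
wrist_force: [0.2, 0.3, -0.7]
finger_gap: 0.0929
finger_force: 0.0
```

Call:
{"op": "inch_along", "data": {
  "deltas": [
    [0,0,0,0]
  ]
}}

```text
time: 11.25
ee_pos: [0.4707, 0.2804, 0.248]
ee_rot: [0.998, 0.059, -0.0, 0.0]
wrist_force: [-0.8, 0.1, 0.6]
finger_gap: 0.0925
finger_force: 0.0
```

```bash
python3 - <<'E'
from h import *
c=capture("wrist");im=c["pixels"];cv2.imwrite("pics/w6.png",im);g=cv2.cvtColor(im,cv2.COLOR_BGR2GRAY).astype(int)
o=bot.get_obs();print(o["ee_pos"],o["joint_positions"].round(2),R.from_quat(o["ee_rot"]).as_euler("xyz",degrees=True).round(1),proj(c,[.538,.262,.05]))
p=proj(c,[.538,.262,.05])[0].astype(int)
for th in (40,60):
    m=g<th;m[230:]=0;m[:,:p[0]-60]=0;m[:,p[0]+60:]=0
    for k in blobs(m,100):print("bar",cv2.boundingRect(k),mrect(c,k,.05))
E
```

```text
[0.47053313 0.28046952 0.24809078] [ 0.45  0.3   1.6  -0.    1.24  1.91] [180.    0.    6.6] [[273.62015596 124.15825848]]
bar (260, 89, 10, 70) (array([536.2, 273.8]), array([88.9, 12.3]), 7.1)
bar (259, 88, 12, 71) (array([536.8, 273.8]), array([90.1, 15. ]), 7.1)
```

View pics/w6.png

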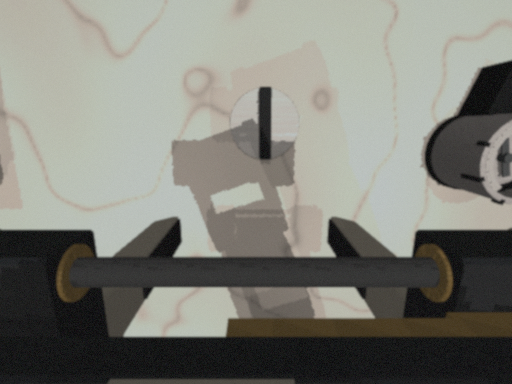

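Lid from above: the bar is at px (265,123), running vertically in the image, which gives (536.8, 273.8) mm at yaw 7.1°. The 90 x 15 mm size is close to the given 94 x 16. Grasping it.

Call:
{"op": "inch_along", "data": {
  "deltas": [
    [0.032,0.007,0.02,-0.008],
    [0.033,0.0073,0.02,0],
    [0,0,0.04,0],
    [0,0,0.04,0],
    [0,0,0.04,0],
    [0,0,0.03,0],
    [0,0,0.016,0],
    [0,0,0,0]
  ],
  "jaw": 0.045
}}

```text
time: 12.1
ee_pos: [0.5353, 0.2742, 0.0407]
ee_rot: [0.998, 0.062, -0.002, 0.001]
wrist_force: [0.1, 0.4, 0.5]
finger_gap: 0.0451
finger_force: 0.0
```

```bash
python3 - <<'E'
from h import *
o=bot.get_obs();print(o["ee_pos"],totool(np.array([.5368,.2738,.032])-o["ee_pos"]).round(4))
E
```

```text
[0.53533882 0.27423475 0.04066459] [0.0014 0.0006 0.0087]
```

Call:
{"op": "inch_along", "data": {
  "deltas": [
    [0.0005,0,0.0057,0],
    [0,0,0.002,0],
    [0,0,0,0],
    [0,0,0,0],
    [0,0,0,0],
    [0,0,0,0],
    [0,0,0,0],
    [0,0,0,0],
    [0,0,0,0]
  ],
  "jaw": 0,
  "force": 50
}}

```text
time: 13.0
ee_pos: [0.5364, 0.2752, 0.0347]
ee_rot: [0.998, 0.063, -0.0, -0.0]
wrist_force: [-0.1, -0.3, 0.1]
finger_gap: 0.0003
finger_force: 0.0
```

The gap is 0.3 mm, so the bar was not between the pads. Looking again.

```bash
python3 - <<'E'
from h import *
c=capture("wrist");t=capture("top");s=capture("scene");cv2.imwrite("pics/w7.png",np.vstack([np.hstack([c["pixels"][80:384:1,60:460],s["pixels"][20:324,100:500]]),cv2.resize(t["pixels"][180:320,60:320],(800,430))])[:600])
o=bot.get_obs();print([proj(k,o["ee_pos"]) for k in(c,t,s)])
E
```

```text
[array([[253.70457936, 221.51367909]]), array([[136.80802905, 249.4853418 ]]), array([[292.72997227, 163.73705586]])]
```

View pics/w7.png

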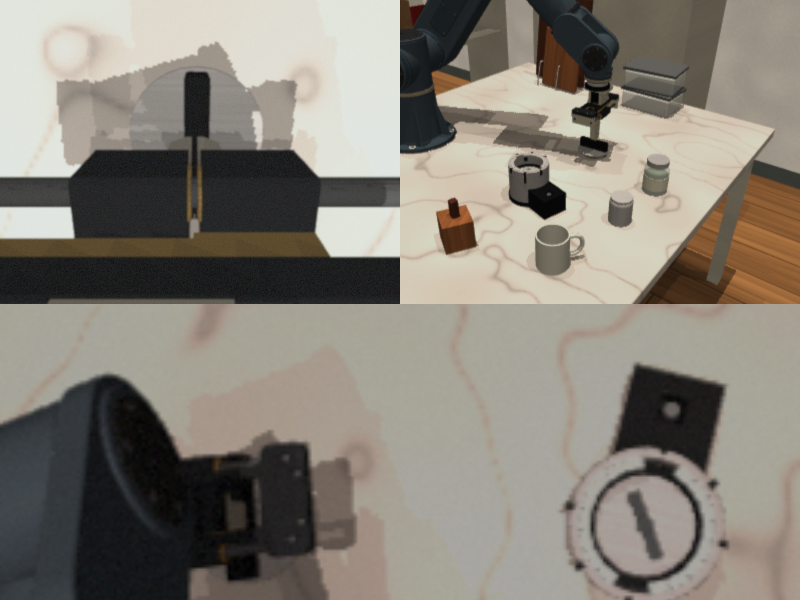

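```bash
python3 - <<'E'
from h import *
c=capture("wrist");g=cv2.cvtColor(c["pixels"],cv2.COLOR_BGR2GRAY).astype(int)
o=bot.get_obs();print(o["time"],o["ee_pos"],o["finger_gap"],o["finger_force"],R.from_quat(o["ee_rot"]).as_euler("xyz",degrees=True).round(1))
M=R.from_quat(o["ee_rot"]).as_matrix()
u=np.array([np.cos(.124),np.sin(.124),0]);b=np.array([.5368,.2738,.05])
print("pred far,near",proj(c,[b+.047*u,b-.047*u]).round(1).tolist(),"fingertip fronts",proj(c,[o["ee_pos"]+M@[.0075,0,.008]]).round(1))
for y in range(144,236,5):
    r=g[y,225:290];print(y,np.nonzero(r<50)[0][[0,-1]]+225 if (r<50).any() else None,' '.join(map(str,r[::4])))
E
```

```text
13.2 [0.53639782 0.27514255 0.03471802] 4.7133148212598266e-05 0.0 [180.    0.    7.3]
pred far,near [[256.2, 155.6], [255.5, 294.4]] fingertip fronts [[253.7 207.8]]
144 None 150 149 148 149 149 148 151 150 147 149 148 151 151 149 152 151 152
149 None 147 147 142 134 139 140 142 143 146 147 144 142 137 140 151 150 151
154 [246 266] 130 140 141 144 142 92 15 22 23 19 18 127 144 144 141 138 138
159 [245 268] 143 143 141 145 144 39 33 32 32 28 29 61 143 142 143 143 139
164 [245 268] 138 142 140 142 141 41 29 30 32 35 25 61 141 142 139 142 140
169 [245 268] 142 145 142 144 144 46 31 32 31 26 29 54 147 142 144 146 147
174 [245 268] 140 141 139 138 140 42 26 24 22 30 29 64 142 141 141 140 142
179 [245 268] 140 141 139 142 138 42 28 29 27 23 24 72 141 140 139 140 138
184 [245 268] 138 140 140 138 138 35 23 22 22 29 23 71 139 140 137 139 137
189 [245 268] 136 138 137 138 135 40 26 33 29 29 28 76 137 137 140 139 138
194 [245 268] 139 136 139 137 138 38 31 25 22 32 23 80 138 139 134 137 137
199 [245 268] 135 133 133 134 135 38 25 30 32 28 30 86 137 135 139 140 135
204 [245 267] 137 134 140 139 140 36 27 32 28 29 31 102 137 139 138 136 140
209 [245 268] 135 138 138 135 138 46 35 22 27 28 33 95 135 137 136 136 136
214 [245 268] 111 114 113 114 112 42 26 22 26 33 26 85 113 112 111 112 117
219 [252 256] 117 114 112 107 97 95 97 29 76 101 94 96 111 116 116 115 116
224 [252 256] 116 105 95 96 95 94 94 26 71 102 97 96 95 98 113 115 116
229 [252 256] 98 76 74 75 77 76 92 17 69 83 75 76 75 74 80 87 88
234 [225 289] 28 31 27 27 33 25 84 26 64 39 30 30 26 28 25 30 32
```

```bash
python3 - <<'E'
from h import *
c=capture("wrist");o=bot.get_obs();M=R.from_quat(o["ee_rot"]).as_matrix();g=cv2.cvtColor(c["pixels"],cv2.COLOR_BGR2GRAY).astype(int)
for z in(.02,.03,.04,.05,.06):
    a=ray(c,[(244.8,175),(268.8,175),(256,151.5),(256,216.5)],z);print(z,"width",np.hypot(*(a[0]-a[1]))*1e3,"far/near in tool",[(M.T@np.r_[q-o["ee_pos"][:2],0])[:2].round(4) for q in a[2:]])
print(g[140:160,256],g[210:222,248],g[210:222,262])
w=cv2.imread("pics/w6.png",0).astype(int);print(w[84:92,265],w[154:163,265],w[120,254:276]);print(w[100:160:6,225:305:4])
E
```

```text
0.02 width 17.21257795399138 far/near in tool [array([0.0467, 0.0017]), array([-0.0014,  0.0017])]
0.03 width 16.339650777502815 far/near in tool [array([0.0477, 0.0016]), array([0.002 , 0.0017])]
0.04 width 15.466723601014333 far/near in tool [array([0.0487, 0.0015]), array([0.0055, 0.0016])]
0.05 width 14.593796424525795 far/near in tool [array([0.0497, 0.0014]), array([0.0089, 0.0015])]
0.06 width 13.720869248037285 far/near in tool [array([0.0506, 0.0014]), array([0.0123, 0.0014])]
[149 151 150 147 146 145 132 136 146 149 141 113  61  24  20  20  29  25
  20  30] [22 30 30 27 30 37 65 85 95 98 94 97] [ 28  29  33  33  30  33  66  89  99 101 101 104]
[177 170 137  80  44  41  40  35] [22 24 26 19 37 63 87 99 96] [160 175 174 153 109  63  44  41  42  37  37  39  39  32  41  43  78 137
 176 183 182 183]
[[174 177 178 163 182 185 184 185 141  34  41  42 186 185 187 187 184 179
  182 180]
 [174 175 171 183 186 182 183 182 154  36  39  41 182 185 185 183 183 180
  181 183]
 [158 164 179 181 182 184 183 184 140  40  40  40 184 181 185 185 179 182
  174 182]
 [178 155 183 183 180 182 173 169 150  38  35  37 183 185 183 182 183 184
  182 184]
 [179 165 177 177 147 110 111 110 113  40  37  44 182 181 180 182 181 182
  184 181]
 [153 124 109 110 109 109 110 109 105  28  35  42 179 180 182 180 180 180
  178 181]
 [120 117 109 111 118 114 111 111 109  14  34  41 182 182 185 183 184 185
  180 183]
 [131 127 120 108 123 121 120 110 107  25  16  36 121 132 111 116 120 124
  184 183]
 [132 133 133 124 117 123 122 108 110  20  19  28 112 113 111 114 108 130
  182 185]
 [130 134 130 132 131 116 117 120 104  25  22  31 108 106  98 114 120 128
  182 183]]
```

Call:
{"op": "inch_along", "data": {
  "deltas": [
    [0,0,-0.01,0],
    [0,0,-0.01,0],
    [0,0,-0.015,0],
    [0,0,0,0]
  ]
}}

```text
time: 13.65
ee_pos: [0.5377, 0.2757, 0.0726]
ee_rot: [0.998, 0.063, 0.002, -0.001]
wrist_force: [-1.1, -0.4, -0.1]
finger_gap: 0.0001
finger_force: 0.0
```

```bash
python3 - <<'E'
from h import *
c=capture("wrist");g=cv2.cvtColor(c["pixels"],cv2.COLOR_BGR2GRAY).astype(int);o=bot.get_obs();print(o["ee_pos"])
b=np.array([.5368,.2738,.05]);u=np.array([np.cos(.124),np.sin(.124),0]);print(proj(c,[b+.047*u,b-.047*u]).round(1).tolist())
for y in range(135,236,4):print(y,' '.join(map(str,g[y,225:290:3])))
E
```

```text
[0.53720237 0.27549147 0.07136691]
[[256.4, 151.8], [255.8, 268.4]]
135 214 214 215 216 213 190 195 188 156 166 148 149 145 147 146 147 146 147 183 216 218 217
139 208 210 166 172 147 142 145 142 145 146 147 146 144 146 146 146 147 146 149 163 217 217
143 146 148 144 146 147 146 147 147 146 144 142 142 144 146 145 145 146 147 148 167 214 216
147 147 145 145 141 136 134 138 139 140 136 139 139 137 135 138 139 136 141 148 148 209 218
151 146 136 131 137 141 136 141 128 26 22 15 21 22 25 121 141 140 141 135 136 176 217
155 132 140 141 140 141 140 139 108 27 27 31 27 13 24 72 136 142 139 138 140 137 149
159 137 141 139 136 141 138 142 107 34 28 31 32 29 28 72 139 139 139 139 138 139 141
163 141 139 140 138 139 139 142 108 30 28 20 29 26 26 64 140 142 140 140 141 140 139
167 134 135 136 137 136 138 137 104 29 22 31 24 31 28 65 138 137 139 137 138 139 137
171 138 134 138 133 137 138 133 104 29 28 33 29 28 31 82 137 137 134 136 137 137 135
1
[... 606 characters left out ...]
147 132 133 130 131 100 28 27 25 23 25 29 100 132 133 133 134 135 134 136
207 149 149 149 143 132 133 132 102 25 22 17 26 29 29 101 137 134 135 134 134 135 135
211 147 138 136 136 111 111 112 92 30 27 21 28 28 29 82 111 110 121 124 117 114 116
215 147 138 125 125 124 108 109 79 36 27 24 40 31 30 82 108 110 112 111 112 113 112
219 139 129 125 125 115 100 95 93 93 49 27 87 99 94 96 99 105 115 114 116 116 115
223 126 124 95 96 93 90 93 93 91 43 31 89 97 92 94 94 92 93 102 109 111 111
227 132 110 90 93 91 94 93 91 94 37 25 90 96 93 92 92 92 94 94 110 108 107
231 38 34 32 35 29 27 30 28 82 41 24 83 41 32 24 37 30 31 29 34 34 39
235 24 26 27 30 31 29 29 28 83 31 25 79 41 28 30 32 31 33 33 34 27 27
```

```bash
python3 - <<'E'
from h import *
c=capture("scene");t=capture("top")
for nm,cam in(("scene",c),("top",t)):
    g=cv2.imread(f"pics/{nm}0.png",0).astype(int)
    for z in(.02,.035,.05):
        b=np.array([.5368,.2738,z]);u=np.array([np.cos(.124),np.sin(.124),0]);v=np.array([-u[1],u[0],0])
        print(nm,z,proj(cam,[b+.047*u+.008*v,b-.047*u+.008*v,b+.047*u-.008*v,b-.047*u-.008*v]).round(1).tolist())
    m=g<55;q=m[140:190,270:320] if nm=="scene" else m[220:280,120:160];o=(270,140) if nm=="scene" else (120,220)
    k=blobs(q,20)[0]+np.array(o);print("obs",cv2.approxPolyDP(k,1.5,True)[:,0].tolist())
E
```

```text
scene 0.02 [[306.7, 170.7], [280.6, 163.3], [304.5, 172.8], [278.3, 165.3]]
scene 0.035 [[307.0, 166.6], [280.8, 159.2], [304.8, 168.6], [278.5, 161.2]]
scene 0.05 [[307.3, 162.3], [281.0, 155.1], [305.1, 164.4], [278.6, 157.0]]
obs [[281, 157], [281, 164], [306, 171], [306, 163]]
top 0.02 [[135.0, 230.1], [137.4, 269.9], [141.7, 229.3], [144.1, 269.1]]
top 0.035 [[132.8, 229.7], [135.1, 270.2], [139.5, 228.8], [142.0, 269.4]]
top 0.05 [[130.4, 229.2], [132.8, 270.5], [137.3, 228.4], [139.8, 269.7]]
obs [[134, 229], [132, 230], [134, 269], [143, 268], [141, 230]]
```

Call:
{"op": "inch_along", "data": {
  "deltas": [
    [0,0,0.02,0],
    [0,0,0.014,0],
    [0,0,0,0],
    [0,0,0.002,0],
    [0,0,0,0]
  ],
  "force": 5
}}

```text
time: 14.3
ee_pos: [0.5362, 0.2751, 0.0345]
ee_rot: [0.998, 0.063, -0.0, 0.0]
wrist_force: [-5.9, -2.6, 17.9]
finger_gap: 0.0001
finger_force: 8.9
```

Call:
{"op": "inch_along", "data": {
  "deltas": [
    [0,0,0.0015,0],
    [0,0,0,0]
  ]
}}

```text
time: 14.5
ee_pos: [0.5364, 0.2751, 0.0345]
ee_rot: [0.998, 0.063, -0.0, 0.0]
wrist_force: [-12.8, -5.0, 32.7]
finger_gap: 0.0005
finger_force: 16.7
```

Call:
{"op": "inch_along", "data": {
  "deltas": [
    [0,0,0.0015,0],
    [0,0,0,0]
  ]
}}

```text
time: 14.7
ee_pos: [0.5365, 0.2751, 0.0344]
ee_rot: [0.998, 0.063, -0.0, 0.0]
wrist_force: [-17.5, -8.5, 48.5]
finger_gap: 0.0009
finger_force: 24.5
```

Call:
{"op": "inch_along", "data": {
  "deltas": [
    [0,0,-0.01,0],
    [0,0,-0.012,0],
    [0,0,0,0],
    [0,0,0,0],
    [0,0,0,0],
    [0,0,0,0],
    [0,0,0,0]
  ],
  "jaw": 0.045
}}

```text
time: 15.4
ee_pos: [0.5362, 0.2751, 0.0523]
ee_rot: [0.998, 0.063, -0.0, 0.0]
wrist_force: [-0.2, -0.0, -0.6]
finger_gap: 0.0446
finger_force: 0.0
```

```bash
python3 - <<'E'
from h import *
c=capture("wrist");g=cv2.cvtColor(c["pixels"],cv2.COLOR_BGR2GRAY).astype(int);o=bot.get_obs();print(o["ee_pos"],o["finger_gap"],o["wrist_force"])
M=R.from_quat(o["ee_rot"]).as_matrix()
m=g<45;m[225:]=0;m[:120]=0;m[:,:225]=0;m[:,290:]=0
for k in blobs(m,200):print(cv2.boundingRect(k),mrect(c,k,.05),mrect(c,k,.03))
for x in(0,.0075):
  for z in(.008,-.011):print(x,z,proj(c,[o["ee_pos"]+M@[x,.0225,z],o["ee_pos"]+M@[x,-.0225,z]]).round(0).tolist())
for y in range(190,232,4):print(y,' '.join(map(str,g[y,190:320:4])))
E
```

```text
[0.53628704 0.27508779 0.05238055] 0.04443580855695398 [ 1.25199867 -0.66535326  0.35683957]
(246, 150, 22, 75) (array([559.4, 276.2]), array([51.7, 14. ]), 6.9) (array([554.8, 275.5]), array([57.2, 15.6]), 6.9)
0 0.008 [[285.0, 218.0], [222.0, 218.0]]
0 -0.011 [[288.0, 227.0], [219.0, 227.0]]
0.0075 0.008 [[285.0, 208.0], [222.0, 208.0]]
0.0075 -0.011 [[288.0, 216.0], [219.0, 216.0]]
190 149 145 141 144 140 140 142 144 143 141 140 141 142 140 41 34 28 29 32 36 142 143 144 141 143 145 144 141 143 192 221 217 161
194 150 146 149 139 139 139 139 140 139 137 138 137 138 137 42 33 29 29 31 29 138 140 139 141 141 144 141 141 141 183 220 220 160
198 168 155 156 146 144 143 141 142 143 141 144 141 142 140 40 33 26 26 29 33 145 144 141 139 142 141 145 146 145 150 219 221 155
202 172 156 143 142 142 142 141 141 141 140 138 140 139 140 37 24 33 27 27 37 143 141 143 140 141 139 142 142 138 149 218 213 147
206 170 149 140 140 137 138 140 137 136 139 137 140 136 134 39 22 28 28 22 33 139 139 140 139 139 137 138 138 137 138 208 213 150
210 169 160 157 142 138 137 124 128 138 138 122 141 141 138 43 23 31 30 33 37 142 142 140 142 143 143 143 122 130 129 216 211 137
214 168 164 140 128 117 115 115 114 111 114 112 135 136 137 40 31 30 28 24 47 138 138 140 137 133 116 115 116 118 118 160 190 131
218 160 146 132 126 110 100 98 111 131 132 127 119 126 127 42 25 29 32 29 45 138 127 130 138 118 102 103 103 105 115 185 164 134
222 143 116 100 100 98 97 89 66 133 133 132 118 117 117 32 33 25 31 26 38 118 116 119 120 118 58 88 100 99 101 101 111 133
226 123 95 98 99 100 98 44 60 131 134 134 131 117 120 35 30 28 15 28 43 119 118 121 119 122 57 47 103 100 100 100 101 114
230 99 98 96 98 97 94 29 59 133 132 132 152 139 137 38 32 27 24 24 50 136 138 138 137 114 54 26 94 98 98 98 100 97
```

Call:
{"op": "inch_along", "data": {
  "deltas": [
    [0,0.001,0.01,0],
    [0,0,0.01,0],
    [0,0,0.0025,0],
    [0,0,0,0]
  ]
}}

```text
time: 15.85
ee_pos: [0.5361, 0.274, 0.0293]
ee_rot: [0.998, 0.063, -0.001, 0.0]
wrist_force: [0.5, -0.3, 0.1]
finger_gap: 0.0448
finger_force: 0.0
```

Call:
{"op": "inch_along", "data": {
  "deltas": [
    [0,0,0.002,0],
    [0,0,0,0]
  ]
}}

```text
time: 16.05
ee_pos: [0.5366, 0.2742, 0.0282]
ee_rot: [0.998, 0.063, 0.0, -0.0]
wrist_force: [-0.0, 0.6, 0.3]
finger_gap: 0.0449
finger_force: 0.0
```

Call:
{"op": "inch_along", "data": {
  "deltas": [
    [0,0,0,0],
    [0,0,0,0],
    [0,0,0,0]
  ],
  "jaw": 0.02,
  "force": 10
}}

```text
time: 16.35
ee_pos: [0.5366, 0.2742, 0.0284]
ee_rot: [0.998, 0.063, 0.0, -0.0]
wrist_force: [0.4, 0.1, 0.5]
finger_gap: 0.0252
finger_force: 0.0
```

Call:
{"op": "inch_along", "data": {
  "deltas": [
    [0,0,0,0],
    [0,0,0,0]
  ],
  "jaw": 0,
  "force": 10
}}

```text
time: 16.55
ee_pos: [0.5366, 0.2741, 0.0283]
ee_rot: [0.998, 0.063, 0.0, 0.0]
wrist_force: [0.3, -0.2, 0.1]
finger_gap: 0.0158
finger_force: 10.0
```

Gripped at 15.8 mm, but only a few mm over the bar's top, since closed fingers landed on it at TCP z = 34.5 mm. Re-gripping lower and watching the force.

Call:
{"op": "inch_along", "data": {
  "deltas": [
    [0,0,0,0],
    [0,0,0,0],
    [0,0,0.003,0],
    [0,0,0.002,0],
    [0,0,0,0]
  ],
  "jaw": 0.035,
  "force": 10
}}

```text
time: 17.05
ee_pos: [0.5363, 0.274, 0.0228]
ee_rot: [0.998, 0.063, -0.0, 0.0]
wrist_force: [-0.8, 0.4, 0.5]
finger_gap: 0.0348
finger_force: 0.0
```

Call:
{"op": "inch_along", "data": {
  "deltas": [
    [0,0,0.002,0],
    [0,0,0,0]
  ]
}}

```text
time: 17.25
ee_pos: [0.5364, 0.2741, 0.021]
ee_rot: [0.998, 0.063, -0.0, 0.0]
wrist_force: [-0.2, -0.2, -0.3]
finger_gap: 0.0347
finger_force: 0.0
```

Call:
{"op": "inch_along", "data": {
  "deltas": [
    [0,0,0.002,0],
    [0,0,0,0]
  ]
}}

```text
time: 17.45
ee_pos: [0.5364, 0.2741, 0.019]
ee_rot: [0.998, 0.063, -0.0, 0.0]
wrist_force: [0.3, 1.0, -0.8]
finger_gap: 0.035
finger_force: 0.0
```

Call:
{"op": "inch_along", "data": {
  "deltas": [
    [0,0,0.002,0],
    [0,0,0,0]
  ]
}}

```text
time: 17.65
ee_pos: [0.5364, 0.2741, 0.017]
ee_rot: [0.998, 0.063, -0.0, 0.0]
wrist_force: [0.7, 0.1, 0.5]
finger_gap: 0.0353
finger_force: 0.0
```

Call:
{"op": "inch_along", "data": {
  "deltas": [
    [0,0,0.002,0],
    [0,0,0,0],
    [0,0,0,0],
    [0,0,0,0],
    [0,0,0,0],
    [0,0,0,0]
  ],
  "jaw": 0,
  "force": 60
}}

```text
time: 18.25
ee_pos: [0.5365, 0.2741, 0.0152]
ee_rot: [0.998, 0.063, -0.0, 0.0]
wrist_force: [0.0, -0.2, -1.9]
finger_gap: 0.0156
finger_force: 60.0
```

Call:
{"op": "inch_along", "data": {
  "deltas": [
    [0,0,-0.03,0],
    [0,0,-0.045,0],
    [0,0,-0.045,0],
    [0,0,-0.03,0],
    [-0.007,0.04,0,0],
    [-0.007,0.045,0,0],
    [-0.007,0.045,0,0],
    [-0.007,0.045,0,0],
    [-0.007,0.045,0,0],
    [-0.007,0.045,0,0]
  ]
}}

```text
time: 19.25
ee_pos: [0.528, 0.0043, 0.1653]
ee_rot: [0.998, 0.063, 0.0, -0.0]
wrist_force: [0.9, -0.0, -1.3]
finger_gap: 0.0155
finger_force: 60.0
```

Call:
{"op": "inch_along", "data": {
  "deltas": [
    [0,0.039,0,0],
    [0,0,0,0.125],
    [0,0,0,0.12],
    [0,0,0,0.12],
    [0,0,0,0],
    [0,0,0,0]
  ]
}}

```text
time: 19.85
ee_pos: [0.5332, -0.0327, 0.1652]
ee_rot: [0.993, -0.117, -0.0, -0.0]
wrist_force: [-0.8, -0.2, -1.5]
finger_gap: 0.0156
finger_force: 60.0
```

```bash
python3 - <<'E'
from h import *
o=bot.get_obs();print(o["ee_pos"],R.from_quat(o["ee_rot"]).as_euler("xyz",degrees=True).round(2),totool(np.array([.5322,-.0328,.13])-o["ee_pos"]).round(4))
E
```

```text
[ 0.53323532 -0.03266575  0.16521385] [ 1.800e+02  1.000e-02 -1.344e+01] [-0.001   0.0004  0.0352]
```

Call:
{"op": "inch_along", "data": {
  "deltas": [
    [-0.001,0.0004,0.02,0.004],
    [0,0,0.018,0],
    [0,0,0,0]
  ]
}}

```text
time: 20.15
ee_pos: [0.531, -0.0326, 0.1254]
ee_rot: [0.993, -0.119, -0.002, -0.0]
wrist_force: [-0.2, -0.4, -1.6]
finger_gap: 0.0155
finger_force: 60.0
```

Call:
{"op": "inch_along", "data": {
  "deltas": [
    [0,0,0.004,0],
    [0,0,0.002,0],
    [0,0,0,0]
  ]
}}

```text
time: 20.45
ee_pos: [0.5325, -0.0329, 0.1216]
ee_rot: [0.993, -0.12, 0.0, 0.0]
wrist_force: [0.0, -0.7, -1.9]
finger_gap: 0.0155
finger_force: 60.0
```

Call:
{"op": "inch_along", "data": {
  "deltas": [
    [0,0,0.003,0],
    [0,0,0,0]
  ]
}}

```text
time: 20.65
ee_pos: [0.5322, -0.0329, 0.1182]
ee_rot: [0.993, -0.121, -0.0, 0.0]
wrist_force: [-0.4, -0.0, -1.4]
finger_gap: 0.0154
finger_force: 60.0
```

Call:
{"op": "inch_along", "data": {
  "deltas": [
    [0,0,0.003,0],
    [0,0,0,0]
  ]
}}

```text
time: 20.85
ee_pos: [0.5321, -0.0329, 0.1149]
ee_rot: [0.993, -0.121, -0.0, -0.0]
wrist_force: [-0.5, -0.3, -0.5]
finger_gap: 0.0154
finger_force: 60.0
```

Call:
{"op": "inch_along", "data": {
  "deltas": [
    [0,0,0.003,0],
    [0,0,0,0]
  ]
}}

```text
time: 21.05
ee_pos: [0.5321, -0.0328, 0.1119]
ee_rot: [0.993, -0.121, -0.0, -0.0]
wrist_force: [0.9, 0.0, -2.0]
finger_gap: 0.0156
finger_force: 60.0
```

Call:
{"op": "inch_along", "data": {
  "deltas": [
    [0,0,0.003,0],
    [0,0,0,0]
  ]
}}

```text
time: 21.25
ee_pos: [0.5321, -0.0329, 0.1089]
ee_rot: [0.993, -0.121, -0.0, -0.0]
wrist_force: [0.0, -0.3, -1.5]
finger_gap: 0.0156
finger_force: 60.0
```

Call:
{"op": "inch_along", "data": {
  "deltas": [
    [0,0,0.002,0],
    [0,0,0,0]
  ]
}}

```text
time: 21.45
ee_pos: [0.5322, -0.0328, 0.107]
ee_rot: [0.993, -0.121, -0.0, -0.0]
wrist_force: [-0.5, 0.7, -1.2]
finger_gap: 0.0152
finger_force: 60.0
```

Call:
{"op": "inch_along", "data": {
  "deltas": [
    [0,0,0.001,0],
    [0,0,0,0]
  ]
}}

```text
time: 21.65
ee_pos: [0.5323, -0.0328, 0.1062]
ee_rot: [0.993, -0.121, 0.0, 0.0]
wrist_force: [0.5, -0.2, -1.9]
finger_gap: 0.0154
finger_force: 60.0
```

Call:
{"op": "inch_along", "data": {
  "deltas": [
    [0,0,0.0005,0],
    [0,0,0,0]
  ]
}}

```text
time: 21.85
ee_pos: [0.5323, -0.0329, 0.1061]
ee_rot: [0.993, -0.121, 0.0, 0.0]
wrist_force: [-2.0, -0.3, 3.6]
finger_gap: 0.0157
finger_force: 60.0
```

Home: contact at the expected height. Turning clockwise.

Call:
{"op": "inch_along", "data": {
  "deltas": [
    [0,0,0,0.1],
    [0,0,0,0.12],
    [0,0,0,0.12],
    [0,0,0,0.12],
    [0,0,0,0.12],
    [0,0,0,0],
    [0,0,0,0]
  ]
}}

```text
time: 22.55
ee_pos: [0.5326, -0.0329, 0.1061]
ee_rot: [0.917, -0.398, 0.0, -0.0]
wrist_force: [-0.2, -0.2, 5.0]
finger_gap: 0.0152
finger_force: 60.0
```

```bash
python3 - <<'E'
from h import *
o=bot.get_obs();print(o["ee_pos"],R.from_quat(o["ee_rot"]).as_euler("xyz",degrees=True).round(2),o["torque"],o["joint_positions"].round(2))
E
```

```text
[ 0.53261124 -0.03294456  0.10611995] [-1.7996e+02 -4.0000e-02 -4.6920e+01] [ 0.02522852  0.08269825 -0.05110849] [-0.15  0.44  1.78  0.    0.91  2.24]
```

Call:
{"op": "inch_along", "data": {
  "deltas": [
    [0,0,0,0.1],
    [0,0,0,0.102],
    [0,0,0,0],
    [0,0,0,0],
    [0,0,0,0]
  ]
}}

```text
time: 23.05
ee_pos: [0.5325, -0.033, 0.1061]
ee_rot: [0.872, -0.489, 0.0, -0.0]
wrist_force: [-0.8, -0.2, 5.4]
finger_gap: 0.0157
finger_force: 60.0
```

```bash
python3 - <<'E'
from h import *
c=capture("wrist");g=cv2.cvtColor(c["pixels"],cv2.COLOR_BGR2GRAY).astype(int);o=bot.get_obs()
print(o["ee_pos"],R.from_quat(o["ee_rot"]).as_euler("xyz",degrees=True).round(2),o["torque"])
M=R.from_quat(o["ee_rot"]).as_matrix();z=o["ee_pos"][2]-.0152+.05
f=proj(c,[o["ee_pos"]+M@[.047,0,.0152-.05]])[0];print(f)
Ls=[];Rs=[]
for y in range(int(f[1])+5,206,3):
    r=g[y,225:290]<65
    if r.any():
        i=np.nonzero(r)[0];Ls.append((i[0]+225,y));Rs.append((i[-1]+225,y))
print(Ls[::4],Rs[::4])
for E_ in(Ls,Rs):
    W=(ray(c,E_,z)*1000).astype(np.float32);v=cv2.fitLine(W,cv2.DIST_HUBER,0,.01,.01).ravel();print(np.degrees(np.arctan2(v[1],v[0])))
b=g<50
k=blobs(b,400);print([(cv2.boundingRect(q),mrect(c,q,.055)) for q in k][:4])
E
```

```text
[ 0.53254819 -0.03297317  0.10611867] [-1.7997e+02 -3.0000e-02 -5.8500e+01] [ 0.0221827   0.18728735 -0.01944917]
[254.11091589 160.46923715]
[(np.int64(241), 165), (np.int64(241), 177), (np.int64(241), 189), (np.int64(241), 201)] [(np.int64(268), 165), (np.int64(268), 177), (np.int64(268), 189), (np.int64(268), 201)]
-59.514893
-57.821194
[((0, 337, 512, 47), (array([443.9, 108.8]), array([529.4,  56.4]), 31.5)), ((284, 230, 131, 83), (array([421.8, -20.5]), array([118.9,  84.3]), 31.5)), ((97, 231, 128, 87), (array([569.8,  74. ]), array([117.9,  88.9]), 31.5)), ((128, 75, 120, 112), (array([609.1, -52.6]), array([70., 69.]), 76.1))]
```

The bar's yaw is -58.7° and the grinder's is -13.7°, so the lid is at 45°, home and gripped. Handing in.

```bash
python3 -c "
from workcell import bot, capture
print(bot.job_done())"
```

```text
the job is handed in; nothing more can be done
None
```

I pushed the reset button down fully, put the pick back in its stand, dropped the lid home and turned it clockwise to about 45°. It was still gripped there at 60 N when I handed the job in at about 23 s; no verdict came back, and I viewed 11 pictures, one over the limit of 10.

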